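# Third hand for a rattan stool joint

### The job

Roll the loose pale rung over on the bench until its saddle-cut end stands right to cup the clamped leg (one horn of the cut up, one down). Then pick it up level, bring the saddle squarely onto the leg at the pencil ring without ramming it, and press it there with a steady push of about 10 newtons so that I can drive the screw from the far side; finish while still holding and pressing, the rung carried by your grip alone, and leave the screwdriver, glue bottle and mallet where they are.

Things in the scene. Friction and masses are not known exactly. Their poses are not given: they have to be found in the camera images.
- rung: loose round pole of pale peeled rattan, 28 mm thick, 200 mm long, 60 to 120 g; origin on its axis at mid-length, 14 mm above the bench; x along it to the saddle-cut (fish-mouth) end, which points roughly at the leg; the two horns of the cut are on its +z and -z sides. Starts rolled about 70 degrees from right. Rolls without slipping (22 mm per quarter turn), stays where left
- rung_mouth (a point): bottom of the rung's saddle, on its axis, at x = +93 mm; rung's axes. The saddle is 7 mm deep, radius 17.5 mm, and cups a leg that runs along the rung's y; it fits with +z or -z up. The cut face is darker brown. From above the end looks forked while wrong, nearly straight when right
- rung_line (a point): middle of a black pencil line 70 mm long, 3 mm wide, on the rung's +z side, 55 mm from mid-length towards the saddle; it ends 10 mm short of one horn's tip and starts on the robot's left side of the rung, a little above mid-height; rung's axes. At the top when the rung is right (at the bottom is right too)
- leg: stool leg: fixed, rigid, level round pole, stained brown, 32 mm thick, 420 mm long, axis 45 mm above the bench. Origin on its axis at the black pencil ring (3 mm wide); y along the leg, +x square to it, away from the robot; it reaches 240 mm to -y and 180 mm to +y of the ring. A brass screw is started at the ring from the far side, its head 8 mm proud
- leg_mark (a point): the point of the leg's surface at the pencil ring that faces the robot, 16 mm to -x of the leg's origin, 45 mm above the bench; leg's axes. The bottom of the saddle goes here, the rung level and square to the leg
- jig: clamps the leg, fixed: plywood base 340 mm (y), 12 mm thick, from 35 mm on the robot's side of the leg's axis to 110 mm beyond; two V-blocks 64 x 32 mm, 48 mm high, 130 mm either side of its middle; behind each a toggle clamp, red handle, 157 mm high. Origin on the bench under the leg's axis at mid-base; x away from the robot, y along the leg; the ring is 30 mm to +y of it
- screwdriver: screwdriver with a dark wooden handle lying on the bench, 200 mm long along its x, 26 mm thick; origin on its underside at mid-length. To be left alone
- glue: white bottle with a red cap standing on the bench, 56 mm in diameter, 130 mm high; origin under its middle. To be left alone
- mallet: wooden mallet lying on the bench, 230 mm long along x, handle to -x, head a block 50 mm (x) by 100 mm (y) by 60 mm high at the +x end; origin on the bench under mid-length. To be left alone
There are look-alikes about, which are no part of the job. There is more than one size of the rung; the one meant has the size given above.

How it is judged:
On the way:
1. the rung has been rolled right while lying on the bench, clear of the leg: one horn up and one down, within 14 degrees ((angle between rung's own z axis and vertical below 0.25 rad or angle between rung's own z axis and vertical above 2.89 rad) and height (world z) of rung below 0.019 m and distance between rung_mouth and leg_mark above 0.02 m), for 0.2 s.
At the end, for the whole second after the job is handed in: the gripper still holds the rung off the bench: saddle bottom within 8 mm of the ring's near point, rung level and square to the leg within 9 degrees, horns up and down within 14 degrees, pressing the leg steadily with 5 to 15 N (contact force between rung and leg between 5 and 15 N and angle between the y axis of rung and the y axis of leg, either way round below 0.25 rad and angle between the x axis of rung and the x axis of leg, either way round below 0.15 rad and distance between rung_mouth and leg_mark below 0.008 m and contact force between the fingers and rung above 1 N and height (world z) of rung above 0.03 m and contact force between rung and table below 0.2 N and linear speed of rung below 0.01 m/s); the arm keeps its last pose, push and grip.
It fails at once if the rung was rammed against the leg with more than 40 N (contact force between rung and leg above 40 N).
It fails at once if the screwdriver, the glue bottle or the mallet was moved by more than 20 mm (distance of any of screwdriver, glue, mallet from where it was at the start of the episode above 0.02 m).
It also fails if it takes over 64 s, if anything falls off the work surface, if the arm or the gripper's body presses on something with over 40 N, if the wrist force passes 120 N, or if a joint passes its speed limit or range.

### The arm

A 7-joint arm with a two-finger parallel gripper is mounted at the origin on the work surface. World frame = base frame: x ahead of the robot, y to its left, z up, the work surface at z = 0. Lengths are in m, angles in rad, forces in N, time in s.
With the tool pointing down it reaches from about 0.35 to 0.9 m from the base axis. Payload 19.9 kg.
Tool frame: the origin (TCP) lies between the finger pads; the fingertips stand 19 mm ahead of it and the grasp point (between the pads) is the TCP; z points along the fingers, y is the line along which they close (so a half turn about z gives the same grasp; the last joint's range is limited). The gripper opens to 94 mm and grips with 3 to 60 N. Pads are 16 mm wide; open, the fingers measure 119 mm over their backs; the gripper's body (75 mm by 177 mm) begins 78 mm behind the grasp point.
Start: joints at [-1.238, 0.417, -0.01, 1.614, 0.005, 1.111, -0.053], TCP at [0.229, 0.582, 0.224] pointing down, gripper open.
Joint ranges: [-2.81, 2.81], [-0.39, 2.02], [-1.27, 1.25], [0.06, 2.57], [-1.19, 4.33], [0.19, 2], [-2.82, 2.82]. Speed limits (rad/s): [1.89, 1.89, 2.39, 2.39, 3.01, 3.01, 3.01].

### API

Orientations are given as a 3x3 rotation matrix whose columns are the frame's x, y, z axes.
In Python, from rig import robot gives the robot as it stands. Calls block until the motion is done:
- robot.move_ptp(position, orientation): joint-space move of the TCP to a pose.
- robot.move_linear(position, velocity=0.15, frame=None, threshold=None): straight line of the TCP; frame=None keeps the orientation; velocity is the mean speed in m/s. With threshold (N) it stops when the force on the tool has changed by that much, and returns True; else False.
- robot.goto_joints(angles): joint-space move.
- robot.gripper_to(opening): finger opening in m; the grip force is fixed at half the most; returns when the fingers have stopped.
- robot.pause(seconds).
- robot.ik(position, orientation): joint angles nearest the present ones, or None.
- robot.get_state(): the state.
- robot.grab_frame(name): name is "side" or "top"; returns the picture (384x512x3 uint8, red, green, blue); there is no depth.
- robot.camera_info(name): a dict with "fx", "fy", "cx", "cy" (pixels), "dist" ([k1, k2, p1, p2, k3] as OpenCV has them; the pictures are not rectified), "rvec" (rotation vector, rad) and "tvec" (3), from world to camera coordinates, as OpenCV has them. Camera axes: x right, y down, z forward; pixel columns grow to the right and rows downward; lengths in m; the calibration is good to about 2 mm. A picture is of the moment at which its call begins. camera_info takes no time and is no camera call.
A pose or a line that the arm cannot do raises robot.PlanningError and nothing moves.
- robot.sign_off(): hands the job in; it is judged then, once.
The state is a dict: "time": time; "qpos": joint angles; "joint_vel": joint speeds; "effort": joint torques, N m; "ee_pos": TCP position; "tool_rot": TCP orientation; "force": force on the tool from outside, world axes, zero at the start; "moment": the same for the moment, N m; "opening": finger opening in m; "grasp_force": force on a finger pad.
Only numpy, scipy, OpenCV 4.12 (cv2) and the standard library are available. Lean on these libraries where they do the work, as an engineer would, in place of code of your own. Each camera call takes 0.05 s, during which the arm holds its last target. There are 200 camera calls.

## Working session

There is one attempt and no reset: what is moved stays moved. The work goes in short steps, each a Python script; the robot and the scene stay as the last script left them, time stands still between calls to the robot, and variables do not carry over. Pictures are saved under pics/ and viewed, at most 10 in all, crops included, and the job is handed in when it is done.

```bash
ls; mkdir -p pics; python3 - <<'E'
from rig import robot
import cv2
for n in("top","side"):
    im=robot.grab_frame(n); cv2.imwrite(f"pics/{n}0.png",im[...,::-1]); print(robot.camera_info(n))
print(robot.get_state())
E
```

```text
pics
{'fx': 442.4735645374923, 'fy': 442.4735645374923, 'cx': 259.81779460370115, 'cy': 192.01731138574684, 'dist': array([-0.10353717,  0.        ,  0.        ,  0.        ,  0.        ]), 'rvec': array([ 2.15683615, -2.05209322,  0.21730144]), 'tvec': array([-0.01537161,  0.61025072,  1.27094625])}
{'fx': 369.02515840823736, 'fy': 369.02515840823736, 'cx': 247.96414870662247, 'cy': 187.8760484955092, 'dist': array([0.00787611, 0.        , 0.        , 0.        , 0.        ]), 'rvec': array([ 2.29756339, -0.46845823,  0.21662022]), 'tvec': array([-0.55799195,  0.2117079 ,  0.940073  ])}
{'time': 0.1, 'qpos': array([-1.2374665 ,  0.41786805, -0.01030056,  1.61405434,  0.0047417 ,
        1.11070365, -0.05302923]), 'joint_vel': array([-0.0012299 , -0.00191453,  0.00043125, -0.00086781, -0.00101742,
       -0.00157305,  0.00082227]), 'effort': array([ 1.71547053e-03, -8.52577686e+01,  6.40683006e-01, -4.26683950e+01,
       -4.87506436e-02,  1.63822691e-02,  5.22780454e-05]), 'ee_pos': array([0.22873581, 0.5813304 , 0.22394178]), 'tool_rot': array([[-9.30568057e-01,  3.66118869e-01, -2.56207382e-04],
       [ 3.66118939e-01,  9.30567550e-01, -9.78575338e-04],
       [-1.19856620e-04, -1.00443333e-03, -9.99999488e-01]]), 'force': array([-0.37776826,  1.03854763, -0.15724259]), 'moment': array([-0.00279267, -0.00105891, -0.04102344]), 'grasp_force': 0.0, 'opening': 0.09423725142129125}
```

View pics/top0.png

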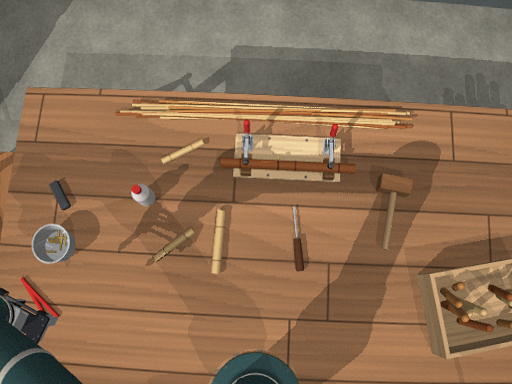

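View pics/side0.png

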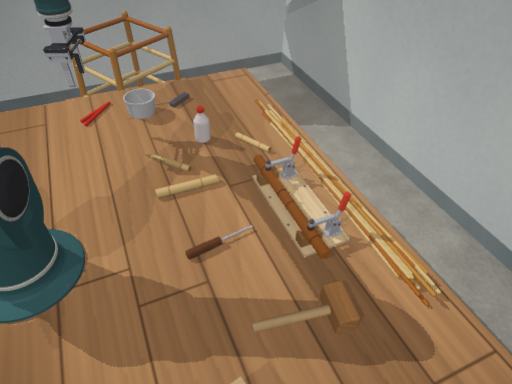

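The top view shows the pale rung running from (220,208) to (216,273). The leg spans x=221..355 at row ~166, the screwdriver is at (297,240), the glue at (143,195) and the mallet at (392,205). I'll enlarge the rung and leg in both views.

```bash
cat > h.py <<'E'
from rig import robot
import numpy as np, cv2
def cam(n):
    c=robot.camera_info(n); K=np.array([[c['fx'],0,c['cx']],[0,c['fy'],c['cy']],[0,0,1]]); return K,np.array(c['dist']),c['rvec'],c['tvec']
def ray(n,px):
    K,d,r,t=cam(n); R=cv2.Rodrigues(r)[0]
    u=cv2.undistortPoints(np.array(px,float).reshape(-1,1,2),K,d).reshape(-1,2)
    return -R.T@t, np.c_[u,np.ones(len(u))]@R
def onz(n,px,z):
    o,d=ray(n,px); return o+d*((z-o[2])/d[:,2])[:,None]
def proj(n,p):
    K,d,r,t=cam(n); return cv2.projectPoints(np.array(p,float).reshape(-1,3),r,t,K,d)[0].reshape(-1,2)
E
python3 - <<'E'
from h import *
a=cv2.imread("pics/top0.png"); b=cv2.imread("pics/side0.png")
A=cv2.resize(a[125:281,200:360],None,fx=5,fy=5,interpolation=cv2.INTER_CUBIC)[:600]
c1=cv2.resize(a[200:280,200:240],None,fx=7,fy=7,interpolation=cv2.INTER_CUBIC)
c2=cv2.resize(a[145:190,215:358],None,fx=3.5,fy=3.5,interpolation=cv2.INTER_CUBIC)
c3=cv2.resize(b[165:205,150:225],None,fx=6.5,fy=6.5,interpolation=cv2.INTER_CUBIC)
cv=np.zeros((600,800,3),np.uint8)
cv[:560,:280]=c1; cv[:157,290:790]=c2[:157,:500]; cv[160:420,290:777]=c3[:260,:487]
c4=cv2.resize(b[150:260,250:335],None,fx=1.6,fy=1.6,interpolation=cv2.INTER_CUBIC); cv[422:598,290:426]=c4
cv2.imwrite("pics/crop0.png",cv)
print(onz("top",[[220,208],[216,273],[206,140],[161,162],[194,230],[152,262]],.014))
hsv=cv2.cvtColor(a,cv2.COLOR_BGR2HSV)
for y in range(203,279,3): print(y,hsv[y,210:230].tolist()[4:14:3])
E
```

```text
[[0.5643289  0.13717261 0.014     ]
 [0.36378373 0.13587407 0.014     ]
 [0.784658   0.19806001 0.014     ]
 [0.70411987 0.33712648 0.014     ]
 [0.49130158 0.21297366 0.014     ]
 [0.38597358 0.33460952 0.014     ]]
203 [[13, 128, 120], [13, 127, 139], [14, 134, 126], [13, 122, 140]]
206 [[14, 128, 152], [13, 133, 159], [13, 127, 171], [14, 129, 117]]
209 [[13, 125, 186], [16, 119, 189], [14, 121, 158], [14, 124, 117]]
212 [[14, 131, 177], [18, 115, 182], [19, 108, 227], [18, 115, 184]]
215 [[13, 127, 171], [18, 114, 196], [19, 108, 228], [18, 114, 177]]
218 [[13, 127, 166], [18, 112, 216], [19, 109, 226], [18, 115, 167]]
221 [[13, 129, 164], [18, 113, 224], [19, 108, 224], [18, 114, 157]]
224 [[14, 129, 166], [19, 111, 226], [19, 110, 225], [19, 111, 151]]
227 [[13, 127, 145], [17, 123, 203], [17, 121, 191], [17, 126, 119]]
230 [[13, 119, 126], [18, 113, 224], [18, 113, 213], [18, 112, 134]]
233 [[15, 123, 137], [19, 114, 225], [18, 112, 208], [17, 116, 127]]
236 [[17, 117, 176], [18, 113, 226], [18, 113, 200], [15, 119, 122]]
239 [[18, 120, 176], [20, 106, 228], [18, 114, 193], [1
[... 209 characters left out ...]
 128, 120]]
251 [[18, 111, 222], [19, 104, 228], [18, 115, 164], [12, 127, 129]]
254 [[18, 114, 222], [18, 112, 221], [18, 116, 158], [13, 137, 125]]
257 [[19, 108, 225], [18, 113, 221], [17, 117, 151], [13, 120, 85]]
260 [[17, 132, 176], [17, 136, 169], [17, 133, 111], [12, 131, 121]]
263 [[19, 111, 225], [17, 114, 213], [18, 113, 133], [13, 131, 113]]
266 [[19, 109, 226], [18, 114, 205], [16, 111, 126], [12, 127, 122]]
269 [[19, 108, 227], [18, 114, 197], [17, 113, 126], [13, 134, 124]]
272 [[19, 109, 229], [19, 113, 183], [15, 123, 147], [14, 132, 162]]
275 [[14, 131, 140], [12, 130, 157], [12, 126, 156], [13, 134, 154]]
278 [[13, 126, 148], [13, 124, 144], [14, 125, 145], [13, 123, 154]]
```

View pics/crop0.png

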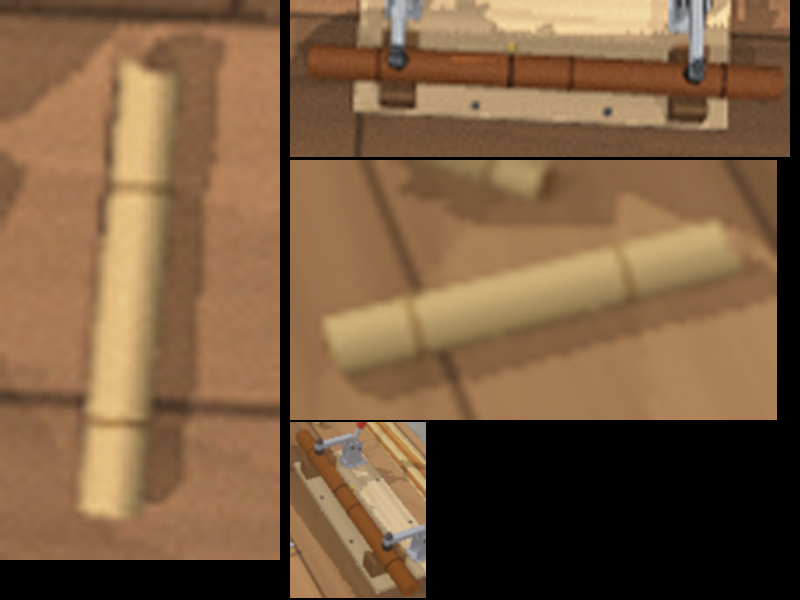

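The rung matches (200 mm by ray cast), its forked end faces the leg and the dark line is on its left edge. The black ring with the brass screw is at about (278.4,164). Next I measure the axes.

```bash
cat >> h.py <<'E'
def mask(a,lo,hi,box,op=0):
    x0,y0,x1,y1=box; m=np.zeros(a.shape[:2],np.uint8)
    m[y0:y1,x0:x1]=cv2.inRange(cv2.cvtColor(a,cv2.COLOR_BGR2HSV),np.array(lo),np.array(hi))[y0:y1,x0:x1]
    n,l,s,c=cv2.connectedComponentsWithStats(m); k=1+np.argmax(s[1:,4]); return (l==k)
def axis(m,n,z):
    ys,xs=np.nonzero(m); P=onz(n,np.c_[xs,ys],z)[:,:2]
    vx,vy,x0,y0=cv2.fitLine(P.astype(np.float32),cv2.DIST_L2,0,.001,.001).ravel()
    d=np.array([vx,vy]); d*=np.sign(d[np.argmax(abs(d))]); o=np.array([x0,y0]); t=(P-o)@d; w=(P-o)@np.array([-d[1],d[0]])
    return o,d,np.percentile(t,[.5,99.5]),np.percentile(w,[2,98])
E
python3 - <<'E'
from h import *
a=cv2.imread("pics/top0.png"); b=cv2.imread("pics/side0.png")
m=mask(a,(15,80,110),(24,128,255),(205,200,232,280)); o,d,t,w=axis(m,"top",.014); print("rung top",o,d,t,w,"mid",o+d*t.mean())
m2=mask(b,(15,60,90),(28,255,255),(150,172,224,200)); print("side",axis(m2,"side",.014),m2.sum())
h=cv2.cvtColor(a,cv2.COLOR_BGR2HSV); print(h[160:172,290].tolist())
m=mask(a,(4,150,60),(11,255,255),(215,150,360,180)); o,d,t,w=axis(m,"top",.045); print("leg",o,d,t,w,m.sum())
g=a.sum(2); r=[np.argmin(g[y,270:287])+270 for y in range(161,169)]; print(r)
G=onz("top",[[278.4,164.1]],.06); print("ring",G, "top cam",ray("top",[[0,0]])[0],"side cam",ray("side",[[0,0]])[0])
cx=proj("top",[[*(o),.045]]);print(cx)
# side ring
g=b.sum(2)
print("proj side of ring", proj("side",[[G[0,0],G[0,1],.061]]))
print(np.round(proj("top",[[*o,.061]]),1))
E
```

```text
rung top [0.46127054 0.136249  ] [ 0.99968743 -0.02500015] [-0.09767786  0.09937209] [-0.01433704  0.01416322] mid [0.46211739 0.13622783]
side (array([0.46809167, 0.13073713], dtype=float32), array([ 0.93524116, -0.3540113 ], dtype=float32), array([-0.12281223,  0.10176721]), array([-0.05619164,  0.05513171])) 1128
[[15, 102, 147], [11, 167, 104], [11, 177, 115], [11, 173, 125], [11, 177, 131], [11, 174, 135], [11, 167, 133], [12, 175, 124], [11, 182, 115], [11, 179, 104], [14, 129, 121], [16, 95, 167]]
leg [ 0.7043307  -0.04315377] [0.0119864 0.9999282] [-0.09573735  0.09823681] [-0.01356661  0.01350571] 276
[np.int64(278), np.int64(278), np.int64(278), np.int64(278), np.int64(278), np.int64(278), np.int64(277), np.int64(277)]
ring [[ 0.70205057 -0.03762721  0.06      ]] top cam [ 0.32725205 -0.00264227  1.37143928] side cam [ 0.29220319 -0.70603917  0.80996202]
[[280.02007888 164.79966245]]
proj side of ring [[282.89781865 189.56110854]]
[[280.2 163.4]]
```

```bash
cat >> h.py <<'E'
def tool(d):
    x=-np.array([d[0],d[1],0.])/np.hypot(*d); z=np.array([0,0,-1.]); return np.c_[x,np.cross(z,x),z]
E
python3 - <<'E'
from h import *
a=cv2.imread("pics/top0.png")
m=mask(a,(4,145,60),(13,255,255),(215,150,360,180)); o,d,t,w=axis(m,"top",.045); print("leg",o,d,t,w,m.sum())
c=onz("top",[[278.1,164.]],.059)[0,:2]; s=(c-o)@d; print("ring on axis",o+d*s,"from ends",s-t)
d=np.array([1,-.025]); d/=np.hypot(*d); n=np.array([-d[1],d[0]])
c0=np.array([.4621,.1362])-.02*d; c1=c0-.017*n
R=tool(d)
robot.gripper_to(.082)
robot.move_ptp([*(c1+.004*n),.12],R); print(robot.get_state()['time'])
robot.move_linear([*(c1+.004*n),.022],.12)
robot.move_linear([*c1,.022],.1)
robot.gripper_to(.032); s=robot.get_state(); print(s['time'],s['opening'],s['grasp_force'],s['ee_pos'],s['force'])
robot.gripper_to(.07)
robot.move_linear([*c1,.10],.2)
robot.move_linear([.25,.25,.25],.4); print(robot.get_state()['time'])
a=robot.grab_frame("top")[...,::-1];b=robot.grab_frame("side")[...,::-1]
cv2.imwrite("pics/top1.png",a);cv2.imwrite("pics/side1.png",b)
cv=np.zeros((600,800,3),np.uint8)
cv[:560,:320]=cv2.resize(a[200:280,202:248].copy(),(320,560),interpolation=cv2.INTER_CUBIC)
cv[:360,330:]=cv2.resize(b[165:210,155:230].copy(),(470,360),interpolation=cv2.INTER_CUBIC)
cv[365:600,330:643]=cv2.resize(a.copy(),(313,235))
cv2.imwrite("pics/crop1.png",cv)
E
```

```text
leg [ 0.7037504  -0.06775412] [4.3363968e-04 9.9999988e-01] [-0.20959148  0.21132789] [-0.01534564  0.01514354] 1250
ring on axis [ 0.70376383 -0.03671861] from ends [ 0.240627   -0.18029237]
2.3917
4.5083 0.032258737887292374 0.0 [0.44166631 0.11966534 0.02198155] [-0.37274543 -0.42285963 -1.2310884 ]
6.6417
```

View pics/crop1.png

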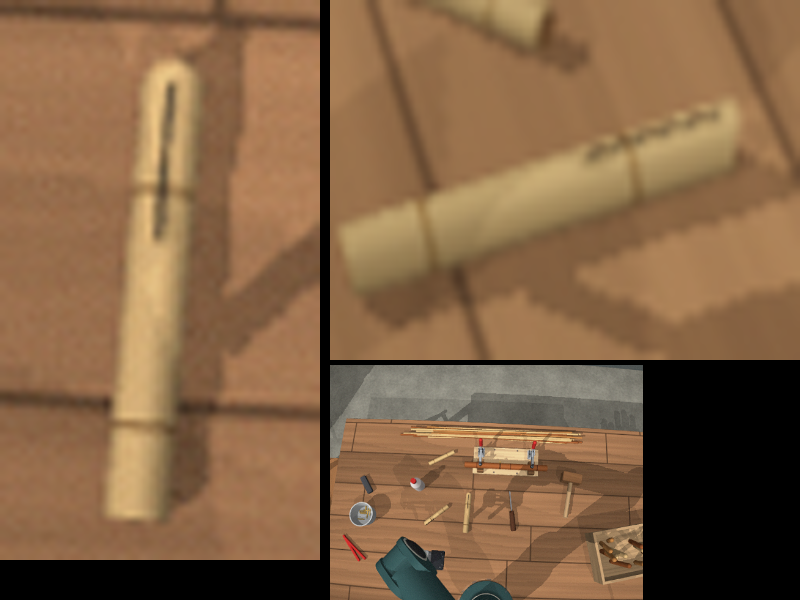

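The line now lies almost on top of the rung, at crop (160–173, 85–240), and the end looks nearly straight. Next I compute the remaining roll and do the grip.

```bash
python3 - <<'E'
from h import *
a=cv2.imread("pics/top1.png")
m=mask(a,(14,50,30),(26,150,255),(205,202,235,280))
m2=cv2.inRange(cv2.cvtColor(a,cv2.COLOR_BGR2HSV),np.array((15,80,105)),np.array((24,135,255)))>0
q=np.zeros_like(m2); q[205:278,210:236]=m2[205:278,210:236]
q=cv2.morphologyEx(q.astype(np.uint8),cv2.MORPH_CLOSE,np.ones((3,3),np.uint8)); n,l,s,c=cv2.connectedComponentsWithStats(q); q=l==1+np.argmax(s[1:,4])
o,d,t,w=axis(q,"top",.014); mid=o+d*t.mean(); n=np.array([-d[1],d[0]]); print("axis",d,t,w,mid)
# row-wise darkness centroid inside rung
V=a.max(2).astype(float); out=[]
for y in range(212,234):
    xs=np.nonzero(q[y])[0]; 
    if len(xs)<6: continue
    xs=np.arange(xs[0]+2,xs[-1]-1); k=xs[np.argmin(V[y,xs])]; kk=np.arange(k-1,k+2); wt=V[y,kk].max()-V[y,kk]; 
    p=onz("top",[[ (wt*kk).sum()/wt.sum(),y]],.0278)[0,:2]; out.append([(p-mid)@d,(p-mid)@n*1e3])
out=np.array(out); print(np.round(out,3)[::3]); off=np.median(out[:,1]); print("offset mm (+left)",off,"deg",np.degrees(np.arcsin(off/14)))
E
```

```text
axis [ 0.9996757  -0.02546624] [-0.09995107  0.10262855] [-0.01476952  0.0146882 ] [0.46363697 0.11801811]
[[ 0.087 -0.337]
 [ 0.077 -0.342]
 [ 0.068  0.344]
 [ 0.059  0.127]
 [ 0.049  0.077]
 [ 0.04   0.068]
 [ 0.031 -0.059]
 [ 0.022 -0.47 ]]
offset mm (+left) -0.07540727635189165 deg -0.30860996932949686
```

The roll is within about 1° of right. Now I grip, lift, move to a stand-off 30 mm short of the leg, and look.

```bash
python3 - <<'E'
from h import *
d=np.array([.99968,-.02547]); R=tool(d); c=np.array([.4436,.1193])
robot.move_ptp([*c,.09],R); robot.move_linear([*c,.022],.12)
robot.gripper_to(.0); s=robot.get_state(); print(s['time'],s['opening'],s['grasp_force'],s['ee_pos'],s['force'])
robot.move_linear([*c,.10],.12)
R2=tool([1,0]); robot.move_ptp([.545,-.0367,.10],R2)
robot.move_linear([.545,-.0367,.053],.1)
robot.pause(.3); s=robot.get_state(); print(s['time'],s['opening'],s['grasp_force'],s['ee_pos'],s['force'])
a=robot.grab_frame("top")[...,::-1];b=robot.grab_frame("side")[...,::-1]
cv2.imwrite("pics/top2.png",a);cv2.imwrite("pics/side2.png",b)
cv=np.zeros((600,800,3),np.uint8)
cv[:,:395]=cv2.resize(a[150:240,248:308].copy(),(395,600),interpolation=cv2.INTER_CUBIC)
cv[:400,400:]=cv2.resize(b[150:230,210:290].copy(),(400,400),interpolation=cv2.INTER_CUBIC)
cv2.imwrite("pics/crop2.png",cv)
E
```

```text
9.2917 0.027491379421438544 30.000218152999878 [0.44363551 0.11932655 0.02204261] [-0.89532054 -0.29266472  2.83623929]
11.775 0.026810356359430708 29.99934285879135 [ 0.54522377 -0.03666611  0.05340881] [-0.46538804 -0.4669872  -1.51245057]
```

View pics/crop2.png

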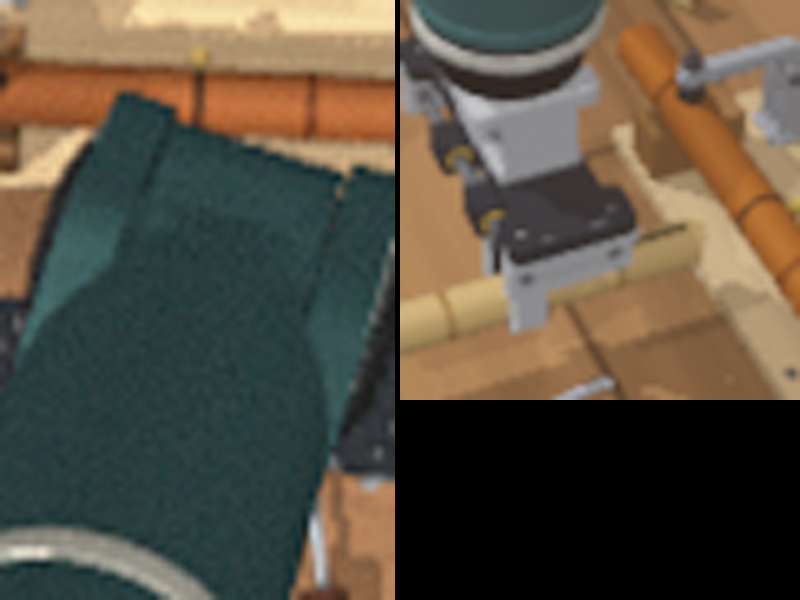

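The top view is blocked by the arm. The side view shows the rung level and facing the ring, with the line at about (258–268,195–198). I check roll, pitch and height there against the predicted projections.

```bash
python3 - <<'E'
from h import *
b=cv2.imread("pics/side2.png"); mid=np.array([.5652,-.0367,.0454]); hs=cv2.cvtColor(b,cv2.COLOR_BGR2HSV)
C=ray("side",[[0,0]])[0]
for x in (.065,.07,.075,.08,.085):
    p0=mid+[x,0,0]; v=C-p0; v[0]=0; v/=np.linalg.norm(v); u=np.array([0,v[2],-v[1]]) # across silhouette
    e=proj("side",[p0-.014*u,p0+.014*u]); col=round(e[:,0].mean())
    pr={}
    for r in(-12,0,12):
        an=np.radians(r); q=proj("side",[p0+.014*np.array([0,np.sin(an),np.cos(an)])])[0]; pr[r]=np.round(q,1).tolist()
    V=b[:,col].max(1)
    print(x,"sil",np.round(e,1).tolist(),"line(+r=left)",pr,"col",col)
    print("   V",[(y,int(V[y]),int(hs[y,col,0])) for y in range(190,210)])
print(np.round(proj("side",[mid+[.1,0,.014],mid+[.09,0,.014],mid+[.1,0,-.014]]),1))
E
```

```text
0.065 sil [[261.7, 204.5], [258.9, 195.2]] line(+r=left) {-12: [260.9, 197.2], 0: [260.4, 196.4], 12: [260.0, 195.9]} col 260
   V [(190, 166, 17), (191, 157, 16), (192, 148, 15), (193, 146, 14), (194, 147, 14), (195, 142, 16), (196, 116, 17), (197, 98, 18), (198, 148, 19), (199, 167, 19), (200, 166, 19), (201, 164, 19), (202, 160, 19), (203, 154, 19), (204, 144, 18), (205, 136, 16), (206, 143, 14), (207, 148, 14), (208, 149, 14), (209, 150, 14)]
0.07 sil [[263.2, 204.0], [260.4, 194.8]] line(+r=left) {-12: [262.4, 196.7], 0: [262.0, 196.0], 12: [261.6, 195.4]} col 262
   V [(190, 195, 18), (191, 185, 18), (192, 177, 17), (193, 166, 17), (194, 153, 16), (195, 138, 18), (196, 106, 18), (197, 143, 18), (198, 166, 19), (199, 167, 19), (200, 164, 19), (201, 162, 19), (202, 156, 19), (203, 149, 19), (204, 139, 18), (205, 143, 15), (206, 148, 14), (207, 147, 14), (208, 148, 14), (209, 147, 14)]
0.075 sil [[264.8, 203.5], [262.0, 194.3]] line(+r=left) {-12: [264.0, 196.2], 0: [263.6, 195.5], 12: [263.2, 194.9]} col 263
   V [(190, 200, 18), (191, 198, 18), (192, 197, 18), (193, 188, 18), (1
[... 502 characters left out ...]
 166, 19), (198, 167, 19), (199, 165, 19), (200, 162, 19), (201, 158, 19), (202, 150, 19), (203, 140, 18), (204, 140, 15), (205, 142, 14), (206, 142, 14), (207, 144, 14), (208, 144, 14), (209, 146, 14)]
0.085 sil [[267.9, 202.6], [265.1, 193.4]] line(+r=left) {-12: [267.2, 195.3], 0: [266.7, 194.6], 12: [266.3, 194.0]} col 266
   V [(190, 203, 18), (191, 203, 18), (192, 203, 18), (193, 197, 19), (194, 160, 18), (195, 105, 18), (196, 146, 19), (197, 168, 19), (198, 167, 19), (199, 164, 19), (200, 161, 19), (201, 156, 19), (202, 147, 19), (203, 135, 17), (204, 140, 15), (205, 143, 14), (206, 141, 15), (207, 142, 14), (208, 143, 14), (209, 144, 14)]
[[271.4 193.1]
 [268.3 194.1]
 [270.9 199.9]]
```

Roll is within a few degrees and height within about 0.5 mm. Now a guarded slow approach, then build the push in small steps.

```bash
python3 - <<'E'
from h import *
p=np.array([.545,-.0367,.053])
def F():
    f=[]
    for _ in range(6): robot.pause(.05); f.append(robot.get_state()['force'])
    return np.mean(f,0)
robot.move_linear([.562,p[1],p[2]],.05); robot.pause(.4); f0=F(); print("f0",f0)
hit=robot.move_linear([.590,p[1],p[2]],.008,threshold=4); s=robot.get_state(); robot.pause(.3)
f=F()-f0; print(hit,s['ee_pos'],f,s['time'])
x=robot.get_state()['ee_pos'][0]
for i in range(14):
    if not hit or f[0]<-9: break
    x+=.0004; robot.move_linear([x,p[1],p[2]],.004); robot.pause(.2); f=F()-f0; print(i,round(x,4),robot.get_state()['ee_pos'].round(4),f.round(2))
print(robot.get_state()['time'],robot.get_state()['opening'])
E
```

```text
f0 [ 0.38944096 -0.00497231 -0.74524452]
True [ 0.57612421 -0.03665966  0.05243885] [-0.48059161 -0.10200737 -0.09739789] 14.9667
0 0.5764 [ 0.5764 -0.0367  0.053 ] [-0.34  0.37 -0.28]
1 0.5768 [ 0.5765 -0.0367  0.0529] [-5.    0.03 -0.09]
2 0.5772 [ 0.5766 -0.0367  0.0528] [-7.05  0.16  0.02]
3 0.5776 [ 0.5766 -0.0367  0.0526] [-8.94  0.15  0.17]
4 0.578 [ 0.5767 -0.0367  0.0525] [-10.56   0.15   0.46]
19.4 0.027307630917933715
```

```bash
python3 - <<'E'
from h import *
f=[]
for _ in range(20): robot.pause(.05); f.append(robot.get_state()['force'][0])
print(np.mean(f),np.min(f),np.max(f),robot.get_state()['time'])
b=robot.grab_frame("side")[...,::-1]
cv2.imwrite("pics/crop3.png",cv2.resize(b[150:230,225:305].copy(),(600,600),interpolation=cv2.INTER_CUBIC))
E
```

```text
-10.162695024063101 -10.878687634042095 -9.36398745866327 20.4
```

View pics/crop3.png

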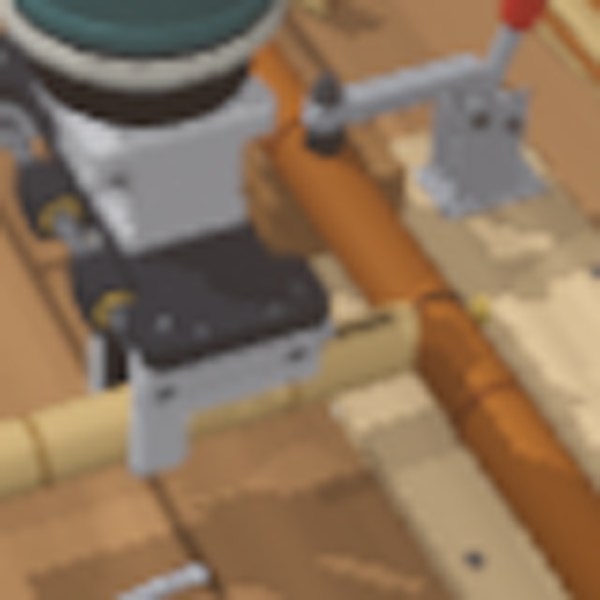

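The saddle sits on the ring at crop (435,300), in line with the brass screw. The push is steady at about 10 N, so I hand it in.

```bash
python3 -c "
from rig import robot
print(robot.sign_off())"
```

```text
the job is handed in; nothing more can be done
None
```

I handed the job in with the rung rolled upright and the gripper still holding it off the bench, its saddle on the leg at the pencil ring under a steady push of about 10 N; the judged result was not reported back.

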